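# Index and lock the paper-strip peg board

## Robot

A 6-joint arm with a two-finger parallel gripper is mounted at the origin on the work surface. World frame = base frame: x ahead of the robot, y to its left, z up, the work surface at z = 0. Lengths are in m, angles in rad, forces in N, time in s.
With the tool pointing down it reaches from about 0.325 to 0.85 m from the base axis. Payload 4.4 kg.
Tool frame: the origin (TCP) lies at the very end of the fingers, on their centre line; the grasp point (between the pads) lies 19 mm behind it (arm.grip_point_offset is the z of the grasp point in the tool frame, in m); z points along the fingers, y is the direction in which the jaws open and shut (so a half turn about z gives the same grasp; the last joint's range is limited). The gripper opens to 94 mm and grips with 3 to 60 N. Pads are 16 mm wide; open, the fingers measure 119 mm over their backs; the gripper's body (75 mm by 177 mm) begins 78 mm behind the grasp point.
Start: joints at [-1.381, 0.207, 1.542, -0, 1.393, -0.15], TCP at [0.192, -0.542, 0.205] pointing down, gripper open.
Joint ranges: [-2.73, 2.73], [-0.86, 2.22], [0.23, 2.46], [-1.11, 4.25], [0.08, 2.63], [-2.82, 2.82]. Speed limits (rad/s): [2.79, 2.79, 3.14, 3.14, 3.14, 3.14].

## Interface

Orientations are given as a unit quaternion [x, y, z, w].
In Python, from rig import status, imaging, order, arm gives the robot as it stands.
- The arm moves only by the shell command python3 -m crank 'ROWS'. ROWS is JSON, a list of rows, each a list of 7 numbers: the turn, a rotation vector about the tool's x, y, z in rad, then the shift along the tool's x, y, z in mm, then the gripper's target within -1 to 1 (fully open at 1, half-way at 0, shut at -1). In form: [[ax, ay, az, dx, dy, dz, gripper], ...]. A call has 1 to 20 rows; each row shifts and turns the pose as measured when the row begins, along the tool's axes as they then stand; what a row does not reach is not made up. A row lasts 1/10 s, in which the tool goes at most 50 mm and 8.59 degrees, less where a joint would pass 70% of its speed; a pose out of reach is approached as far as the arm can. A call is refused whole if a number of a shift passes 50 or a number of a turn 0.15, either way. A call with a gripper value outside its range is refused whole. The fingers move at their own pace and stop on an object; the grip force is fixed at half the most. Time passes only in rows, so rows that do not move let the fingers close. It gives the time, the measured TCP pose, the force and the opening at its end, in the units of the state.
- status.state(): the state, without advancing time (a new reading comes with each control period).
- imaging.grab_frame(name): name is "side" or "top" or "wrist"; returns a dict with "frame" (420x560x3 uint8, red, green, blue), "fx", "fy", "cx", "cy" (pixels), "dist_coeffs" ([k1, k2, p1, p2, k3] as OpenCV has them; the pictures are not rectified), "pose" (4x4, takes a point from camera to world coordinates). Camera axes: x right, y down, z forward; pixel columns grow to the right and rows downward; lengths in m; the calibration is good to about 2 mm. A picture is of the moment at which its call begins. There is no depth.
- order.finish_job(): hands the job in, once; it reports no verdict.
The state is a dict: "time_s": time; "q": joint angles; "qvel": joint speeds; "effort": joint torques, N m; "ee_pos": TCP position; "tool_rot": TCP orientation; "contact_force": force on the tool from outside, world axes, zero at the start; "torque": the same for the moment, N m; "width": finger opening in m.
Only numpy, scipy, OpenCV 4.12 (cv2) and the standard library are available. Lean on these libraries where they do the work, as an engineer would, in place of code of your own. Each camera call takes 0.05 s, during which the arm holds its last target. There are 200 camera calls.

## Task

Turn the round wooden peg board in its jig (the pegs near its edge are there to push on) until the notch in its rim faces the nose of the sliding wooden bolt. Then slide the bolt into the notch until it bottoms, and press it home gently but firmly for at least half a second, with about 10 N felt at the notch and never more than 25 N. Leave the bolt fully home, and do not disturb the glue bottle, glue stick or phone.

Things in the scene. Friction and masses are not known exactly. Their poses are not given: they have to be found in the camera images.
- jig: Fixed plywood base board, 18 mm thick. Origin at table level under the centre of the post on which the disc turns; from there the board reaches 100 mm to its +x, -x and +y and 210 mm to its -y. The bolt lies on the -y side, on the line x = 0, between two guide rails (y -155 to -100 mm, outer faces 39 mm apart, tops 38 mm above the table).
- disc: Round wooden peg board, 150 mm across, 22 mm thick, 0.28 to 0.52 kg, lying on the base (underside 18 mm, top 40 mm above the table). Turns either way without end on a fixed steel post with about 1 mm play; only friction holds it. A steel washer, 68 mm across, on the post (top 45 mm above the table, its nut 51) stops it lifting. Origin: centre of its underside, z up. Its notch is on its -y side.
- peg (a point): Centre, half-way up (55 mm above the table), of one of five like upright round pegs on the disc: 12 mm thick, 30 mm tall (40 to 70 mm above the table), 60 mm from the disc's centre, 72 degrees apart. The two nearest the notch stand 36 degrees either side of it, seen from the disc's centre; this one is 36 degrees counter-clockwise of the notch, seen from above.
- notch (a point): Middle of the floor of the notch, 30 mm above the table. The notch is 20 mm wide, 20 mm deep (from the rim at 75 mm to this floor at 55 mm from the disc's centre), straight-sided and open above. Axes are those of the disc: the notch opens towards -y.
- bolt: Wooden slide bolt: bar 16 mm wide, 16 mm thick (22 to 38 mm above the table), 70 mm long, nose rounded to 8 mm radius. Slides only along the jig's y axis (+y: in, towards the disc) with about 1.5 N friction and stays where left. Origin at table level under the nose tip; axes as the jig's. At the start the nose is 8 to 20 mm outside the disc's rim; home, it touches the notch floor.
- bolt_nose (a point): Tip of the bolt's nose, 30 mm above the table. When the bolt is home this point meets the middle of the notch floor.
- bolt_knob (a point): Centre, half-way up (56 mm above the table, wherever the bolt is), of the bolt's upright round knob, 14 mm thick and 34 mm tall (38 to 72 mm above the table), standing on the bar 60 mm behind the nose tip; the bar ends 10 mm behind it.
- glue_bottle: White glue bottle with a yellow cap, 54 mm across, 130 mm tall, standing on the table; bystander. Origin under it.
- glue_stick: Glue stick, 30 mm across, 95 mm tall, standing on the table; bystander. Origin under it.
- phone: Black phone, 155 by 74 by 9 mm, lying on the table; bystander. Origin under its centre.

How it is judged:
By the outcome, as a careful person would: the job done as asked, in the order asked, and still so for the second after the job is handed in, with the robot touching nothing.
It also fails if it takes over 67 s, if anything falls off the work surface, if the arm or the gripper's body presses on something with over 40 N, if the wrist force passes 120 N, or if a joint passes its speed limit or range.

## Working session

There is one attempt and no reset: what is moved stays moved. The work goes in short steps, Python scripts to look and compute and a shell command to move; the robot and the scene stay as the last step left them, time stands still between calls to the robot, and variables do not carry over. Pictures are saved under pics/ and viewed, about 8 in all and at most 12, crops included, and the job is handed in when it is done.

```bash
mkdir -p pics; cat > h.py <<'E'
import numpy as np, cv2
from rig import status, imaging
def grab(n,f=None):
    c=imaging.grab_frame(n)
    if f: cv2.imwrite('pics/'+f,c['frame'][:,:,::-1])
    return c
def K(c): return np.array([[c['fx'],0,c['cx']],[0,c['fy'],c['cy']],[0,0,1.]])
def ray(c,uv,z):
    p=cv2.undistortPoints(np.array(uv,float).reshape(-1,1,2),K(c),np.array(c['dist_coeffs'],float)).reshape(-1,2)
    T=np.array(c['pose']);d=np.c_[p,np.ones(len(p))]@T[:3,:3].T
    o=T[:3,3];return o+d*((z-o[2])/d[:,2])[:,None]
def proj(c,P):
    T=np.linalg.inv(np.array(c['pose']))
    return cv2.projectPoints(np.array(P,float).reshape(-1,1,3),cv2.Rodrigues(T[:3,:3])[0],T[:3,3],K(c),np.array(c['dist_coeffs'],float))[0].reshape(-1,2)
E
python3 - <<'E'
from h import *
c=grab('top','top0.png');s=grab('side','side0.png')
import pickle;pickle.dump((c,s),open('f0.pkl','wb'))
print(c['pose'],s['pose'],c['fx'],s['fx']);st=status.state();print(st)
cv2.imwrite('pics/both0.png',cv2.resize(np.vstack([c['frame'],s['frame']])[:,:,::-1],(400,600)))
E
```

```text
[[ 0.02060728 -0.98960689  0.14231493  0.40912211]
 [-0.99974491 -0.02171278 -0.00621924 -0.04221276]
 [ 0.00924465 -0.14215047 -0.98980189  0.97046564]
 [ 0.          0.          0.          1.        ]] [[-0.99148384 -0.08736786  0.09657456  0.45698467]
 [-0.12914498  0.75513658 -0.64272103  0.69346421]
 [-0.01677382 -0.64971964 -0.75998883  0.9130821 ]
 [ 0.          0.          0.          1.        ]] 386.0715033627159 502.8531631347289
{'time_s': 0.1, 'q': array([-1.38049049e+00,  2.07335221e-01,  1.54278233e+00, -9.03632573e-06,
        1.39348427e+00, -1.50516784e-01]), 'qvel': array([-0.00012553, -0.00079401, -0.0035963 ,  0.00047064,  0.00034297,
       -0.00079182]), 'effort': array([-6.22272000e-04, -3.71867859e+01, -2.82292593e+01,  7.00451061e-02,
        3.11052706e-02, -4.77461015e-05]), 'ee_pos': array([ 0.19204187, -0.54122592,  0.20442031]), 'tool_rot': array([ 9.85514464e-01,  1.69588419e-01, -2.44300727e-05, -1.00429814e-03]), 'contact_force': array([ 0.5565379 ,  0.46471161, -0.00701625]), 'torque': array([-0.01792855, -0.04419771, -0.03487063]), 'width': 0.09380031886709181}
```

View pics/top0.png

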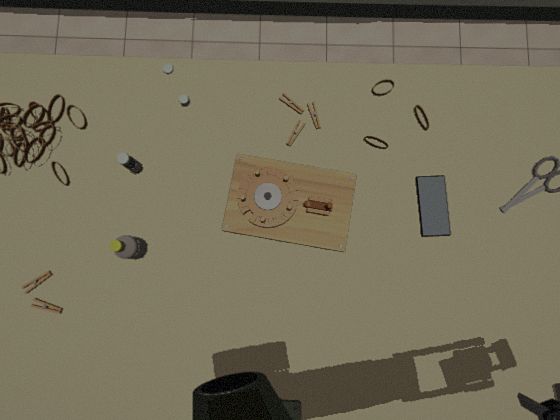

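View pics/side0.png

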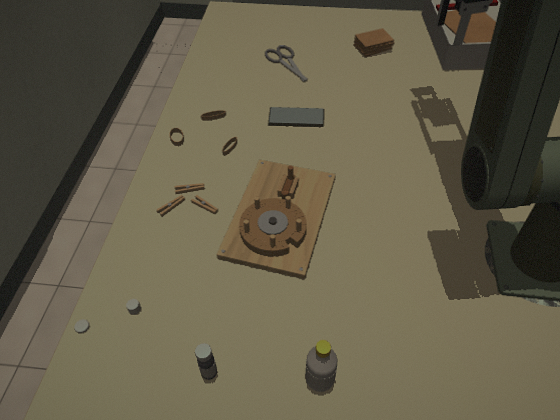

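The top view shows the disc centre at about (267,196), the bolt on the right at about (318,206) and the notch at the lower left. The side view shows the notch near (296,238). I'll zoom in on both.

```bash
python3 - <<'E'
from h import *
import pickle
c,s=pickle.load(open('f0.pkl','rb'))
f=lambda im,x,y,w,h:cv2.convertScaleAbs(cv2.resize(im[y:y+h,x:x+w,::-1],(w*5,h*5),interpolation=cv2.INTER_CUBIC),alpha=1.3)
cv2.imwrite('pics/z_top.png',f(c['frame'],215,145,150,112))
cv2.imwrite('pics/z_side.png',f(s['frame'],215,155,130,120))
print(ray(c,[(267,196)],.045),ray(s,[(272,222)],.045))
# base board corners at z=.018
m=cv2.cvtColor(c['frame'],cv2.COLOR_RGB2HSV)
for p in [(230,200),(340,180),(200,200),(300,190),(325,206),(267,187)]: print(p,m[p[1],p[0]])
E
```

```text
[[ 0.57470649 -0.00514539  0.045     ]] [[ 0.57609903 -0.00324265  0.045     ]]
(230, 200) [ 20 106 128]
(340, 180) [ 19  99 131]
(200, 200) [ 25  62 128]
(300, 190) [ 17 102 122]
(325, 206) [ 10 173  34]
(267, 187) [ 15  16 126]
```

View pics/z_top.png

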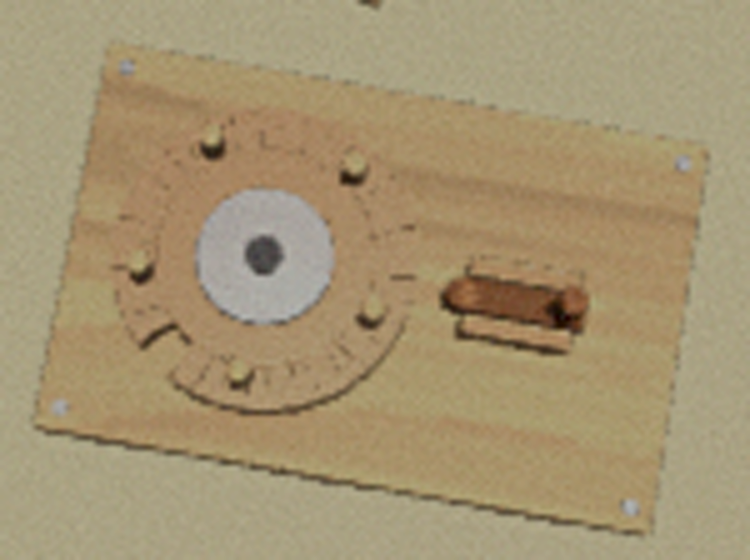

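View pics/z_side.png

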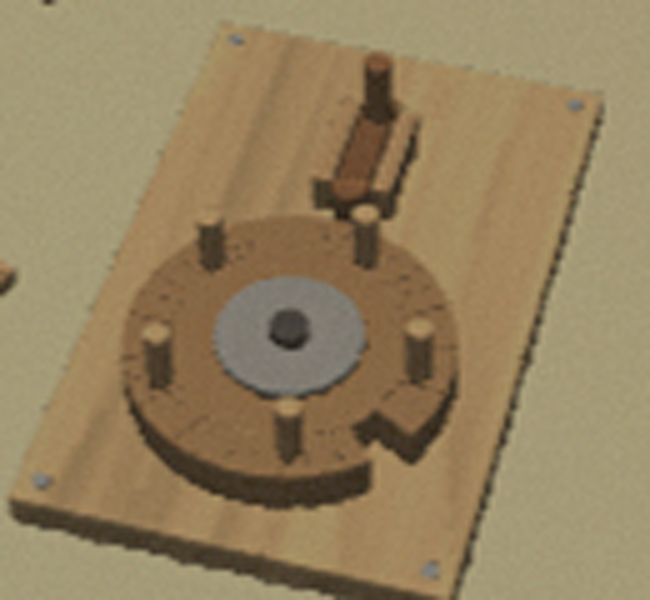

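In the zooms (×5), the top view has peg tops at about (212,137), (354,160), (372,307), (238,370) and (138,257), the notch mouth at about (158,358), and the knob at (574,298). The side view has peg tops at (209,219), (366,213), (420,327), (288,406) and (156,331).

```bash
python3 - <<'E'
from h import *
import pickle
c,s=pickle.load(open('f0.pkl','rb'))
t=lambda L:(np.array(L,float)-2)/5+[215,145]
u=lambda L:(np.array(L,float)-2)/5+[215,155]
C=ray(c,t([(110,42),(708,152),(650,532),(36,428)]),.018)
print('corners',C.round(4).tolist())
e=np.linalg.norm(np.roll(C,-1,0)-C,axis=1);print(e)
yj=((C[0]-C[1])/e[0]+(C[3]-C[2])/e[2])/2; a=np.arctan2(yj[1],yj[0])-np.pi/2;print('jig yaw',np.degrees(a))
R=np.array([[np.cos(a),-np.sin(a)],[np.sin(a),np.cos(a)]])
print('centre from board',C[:,:2].mean(0)+R@[0,.055])
Cs=ray(s,u([(222,22),(604,95),(455,598),(12,500)]),.018);
ys=(Cs[3]-Cs[0]+Cs[2]-Cs[1])/2;print('side yaw',np.degrees(np.arctan2(ys[1],ys[0]))-90,'centre',Cs[:,:2].mean(0)+R@[0,.055])
P=ray(c,t([(212,137),(354,160),(372,307),(238,370),(138,257)]),.07)[:,:2]
Q=ray(s,u([(209,219),(366,213),(420,327),(288,406),(156,331)]),.07)[:,:2]
for n,X,w in(('top',P,ray(c,t([(264,256)]),.045)),('side',Q,ray(s,u([(290,333)]),.045))):
    m=X.mean(0);d=X-m;print(n,'c',m,'washer',w[0,:2],'r',np.linalg.norm(d,axis=1),'ang rel jig',(np.degrees(np.arctan2(d[:,1],d[:,0])-a)%360).round(1))
n=ray(c,t([(158,360)]),.04)[0,:2]-P.mean(0);print('notch ang',np.degrees(np.arctan2(n[1],n[0])-a)%360,np.linalg.norm(n))
n=ray(s,u([(395,450)]),.04)[0,:2]-Q.mean(0);print('notch ang s',np.degrees(np.arctan2(n[1],n[0])-a)%360,np.linalg.norm(n))
for X in (ray(c,t([(574,297)]),.072),ray(s,u([(378,64)]),.072)): print('knob',X[0],'jig',R.T@(X[0,:2]-P.mean(0)))
for X in (ray(c,t([(446,297)]),.030),ray(s,u([(348,198)]),.03)): print('nose jig',R.T@(X[0,:2]-P.mean(0)))
print(ray(c,[(118,247)],.13),ray(c,[(124,158)],.095),ray(c,[(418,177),(448,235)],.009))
E
```

```text
corners [[0.6887, 0.0761, 0.018], [0.6384, -0.228, 0.018], [0.4466, -0.1983, 0.018], [0.4913, 0.1051, 0.018]]
[0.30821794 0.19408268 0.30671485 0.19950512]
jig yaw -8.890759493432085
centre from board [ 0.57477289 -0.00692179]
side yaw -8.433510486947611 centre [ 0.57406058 -0.004966  ]
top c [ 0.57570865 -0.00640253] washer [ 0.57522215 -0.00610469] r [0.05813279 0.05997551 0.05942811 0.06041345 0.05926551] ang rel jig [ 35.1 324.  250.5 179.3 105.5]
side c [ 0.57538896 -0.00537576] washer [ 0.57508514 -0.00567265] r [0.05876849 0.06025922 0.06004557 0.05993298 0.05984654] ang rel jig [323.9 251.  179.3 106.8  34. ]
notch ang 144.70124299948472 0.07246628272508733
notch ang s 143.13142489327893 0.07660500832629964
knob [ 0.55399704 -0.15380639  0.072     ] jig [ 0.00133068 -0.14898833]
knob [ 0.55237812 -0.15167301  0.072     ] jig [-0.0005985  -0.14713079]
nose jig [-0.00231549 -0.09087165]
nose jig [ 0.00040567 -0.09752585]
[[0.44076358 0.30904456 0.13      ]] [[0.6477389  0.32658728 0.095     ]] [[ 0.63882554 -0.38725897  0.009     ]
 [ 0.49233962 -0.45777831  0.009     ]]
```

```bash
cat > go.py <<'E'
# usage: go.py x y z yaw_deg  -> remaining tool-frame move
import sys
from h import *
from scipy.spatial.transform import Rotation as R
def rem(x,y,z,yaw):
    st=status.state();r=R.from_quat(st['tool_rot']);M=r.as_matrix()
    yw=np.degrees(np.arctan2(M[1,1],M[0,1]))
    d=np.array([x,y,z])-st['ee_pos']
    G=R.from_matrix(np.c_[[-np.sin(np.radians(yaw)),np.cos(np.radians(yaw)),0],[np.cos(np.radians(yaw)),np.sin(np.radians(yaw)),0],[0,0,-1]])
    G=G if np.linalg.det(G.as_matrix())>0 else None
    print('t%.2f'%st['time_s'],'pos',st['ee_pos'].round(4),'yaw %.1f'%yw,'q6 %.2f'%st['q'][5],'F',st['contact_force'].round(1),'w %.4f'%st['width'],'| shift mm',(M.T@d*1000).round(1),'turn',(r.inv()*G).as_rotvec().round(3))
if __name__=='__main__': rem(*map(float,sys.argv[1:]))
E
python3 -m crank '[[0,0,-0.025,30,-19,0,1],[0,0,-0.025,30,-19,0,1],[0,0,-0.025,30,-19,0,-0.3],[0,0,-0.025,30,-19,0,-0.3],[0,0,-0.025,30,-19,0,-0.3],[0,0,0,30,-19,0,-0.3],[0,0,0,30,-19,0,-0.3],[0,0,0,30,-19,0,-0.3],[0,0,0,30,-19,0,-0.3],[0,0,0,30,-19,0,-0.3],[0,0,0,30,-19,0,-0.3],[0,0,0,30,-19,0,-0.3],[0,0,0,30,-19,0,-0.3],[0,0,0,30,-19,0,-0.3],[0,0,0,30,-19,0,-0.3]]'
python3 go.py .629 .021 .12 -63.4
```

```text
time_s: 1.6
ee_pos: [0.4809, -0.0738, 0.199]
tool_rot: [0.974, 0.228, -0.002, -0.006]
contact_force: [0.0, -0.3, 0.1]
width: 0.0328
t1.60 pos [ 0.4809 -0.0738  0.199 ] yaw -63.6 q6 0.77 F [ 0.  -0.3  0.1] w 0.0328 | shift mm [175.  -18.   78.9] turn [-0.013  0.002 -0.003]
```

```bash
python3 -m crank '[[-0.013,0.002,-0.003,29,-3,10,-0.3],[0,0,0,29,-3,12,-0.3],[0,0,0,29,-3,12,-0.3],[0,0,0,29,-3,12,-0.3],[0,0,0,29,-3,12,-0.3],[0,0,0,25,-3,12,-0.3],[0,0,0,0,0,0,-0.3]]'
python3 go.py .629 .021 .1 -63.4
python3 - <<'E'
from h import *
c=grab('top');w=grab('wrist')
z=c['frame'][130:250,205:345];z=cv2.resize(z,None,fx=4,fy=4,interpolation=cv2.INTER_CUBIC)
cv2.imwrite('pics/a.png',cv2.resize(z,(560,480))[:,:,::-1])
E
```

```text
time_s: 2.3
ee_pos: [0.6288, 0.0285, 0.123]
tool_rot: [0.972, 0.234, -0.002, -0.0]
contact_force: [-1.3, -0.3, -0.6]
width: 0.0329
t2.30 pos [0.6288 0.0285 0.123 ] yaw -63.0 q6 1.01 F [-1.3 -0.3 -0.6] w 0.0329 | shift mm [-3.1  6.8 23. ] turn [-0.001  0.003  0.007]
```

```bash
python3 -m crank '[[0,0,0.005,-3,6.5,10,-0.3],[0,0,0,0,0,0,-0.3],[0,0,0,0,0,0,-0.3]]'
python3 go.py .629 .021 .047 -63.4
```

```text
time_s: 2.7
ee_pos: [0.6267, 0.0169, 0.1158]
tool_rot: [0.973, 0.229, -0.001, 0.001]
contact_force: [-0.7, 0.2, 1.2]
width: 0.033
t2.70 pos [0.6267 0.0169 0.1158] yaw -63.5 q6 1.00 F [-0.7  0.2  1.2] w 0.0330 | shift mm [ 4.  -2.7 68.7] turn [ 0.001  0.003 -0.002]
```

```bash
python3 -m crank '[[0,0,0,3,-2.5,3,-0.3],[0,0,0,0,0,12,-0.3],[0,0,0,0,0,12,-0.3],[0,0,0,0,0,12,-0.3],[0,0,0,0,0,12,-0.3],[0,0,0,0,0,9,-0.3],[0,0,0,0,0,4,-0.3],[0,0,0,0,0,0,-0.65],[0,0,0,0,0,0,-0.65],[0,0,0,0,0,0,-0.65]]'
python3 go.py .629 .021 .047 -63.4
python3 - <<'E'
from h import *
w=grab('wrist','w1.png')
E
```

```text
time_s: 3.7
ee_pos: [0.6269, 0.0197, 0.0457]
tool_rot: [0.974, 0.228, -0.002, 0.001]
contact_force: [-0.2, 0.0, 0.6]
width: 0.0166
t3.70 pos [0.6269 0.0197 0.0457] yaw -63.6 q6 1.01 F [-0.2  0.   0.6] w 0.0166 | shift mm [ 2.4 -0.2 -1.3] turn [ 0.     0.004 -0.003]
```

View pics/w1.png

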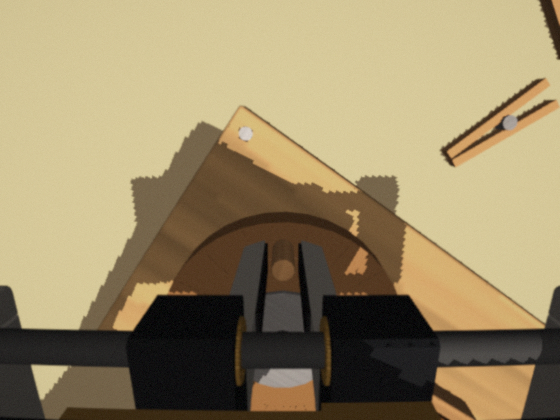

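The peg sits between the open jaws at about (283,268). Next I'll swing the caged peg counter-clockwise.

```bash
cat > arc.py <<'E'
from h import *
st=status.state();C=np.array([.5754,-.0058]);d=st['ee_pos'][:2]-C
from go import *
M=R.from_quat(st['tool_rot']).as_matrix()
print('r %.4f ang %.1f yaw+90 %.1f'%(np.linalg.norm(d),np.degrees(np.arctan2(d[1],d[0])),np.degrees(np.arctan2(M[1,1],M[0,1]))+90),'z %.4f'%st['ee_pos'][2],'tilt',M[:2,2].round(3),st['contact_force'].round(1),'w %.4f'%st['width'])
E
python3 arc.py
python3 -m crank '[[0,0,-0.0524,2,-3.14,0,-0.65],[0,0,-0.0524,0,-3.14,0,-0.65],[0,0,-0.0524,-0.1,-3.14,0,-0.65],[0,0,-0.0524,-0.1,-3.14,0,-0.65],[0,0,-0.0524,-0.1,-3.14,0,-0.65],[0,0,-0.0524,-0.1,-3.14,0,-0.65],[0,0,-0.0524,-0.1,-3.14,0,-0.65],[0,0,-0.0524,-0.1,-3.14,0,-0.65],[0,0,-0.0524,-0.1,-3.14,0,-0.65],[0,0,-0.0524,-0.1,-3.14,0,-0.65]]'
python3 arc.py
```

```text
r 0.0577 ang 26.3 yaw+90 26.4 z 0.0459 tilt [-0.003 -0.002] [ 0.8 -0.   0.9] w 0.0166
time_s: 4.75
ee_pos: [0.6178, 0.0366, 0.0525]
tool_rot: [0.876, 0.482, 0.006, 0.012]
contact_force: [0.9, -2.4, -2.4]
width: 0.0163
r 0.0600 ang 45.0 yaw+90 57.6 z 0.0525 tilt [ 0.021 -0.015] [ 0.9 -2.4 -2.4] w 0.0163
```

```bash
cat >> arc.py <<'E'
import sys
if len(sys.argv)>1:
    A=np.radians(float(sys.argv[1]));p=C+.06*np.array([np.cos(A),np.sin(A)]);rem(p[0],p[1],.046,float(sys.argv[1])-90)
E
python3 arc.py 57.6
python3 -m crank '[[0,0,0,-0.5,-5,2,-0.65],[0,0,0,-0.5,-4.5,2,-0.65],[0,0,0,0,-2,2,-0.65]]'
python3 arc.py 57.6
```

```text
r 0.0600 ang 45.0 yaw+90 57.6 z 0.0525 tilt [ 0.021 -0.015] [ 0.9 -2.4 -2.4] w 0.0163
t4.75 pos [0.6178 0.0366 0.0525] yaw -32.4 q6 0.50 F [ 0.9 -2.4 -2.4] w 0.0163 | shift mm [  1.5 -13.2   6.2] turn [0.026 0.001 0.001]
time_s: 5.05
ee_pos: [0.6155, 0.0398, 0.0519]
tool_rot: [0.876, 0.481, 0.013, 0.018]
contact_force: [2.5, -3.8, 3.5]
width: 0.0166
r 0.0608 ang 48.7 yaw+90 57.5 z 0.0519 tilt [ 0.04  -0.019] [ 2.5 -3.8  3.5] w 0.0166
t5.05 pos [0.6155 0.0398 0.0519] yaw -32.5 q6 0.51 F [ 2.5 -3.8  3.5] w 0.0166 | shift mm [-0.1 -9.7  5.5] turn [ 0.044 -0.005 -0.001]
```

```bash

python3 -m crank '[[0.04,-0.005,0,0,-5,3,-0.65],[0.01,0,0,0,-4,3,-0.65],[0.01,0,0,0,-4,2,-0.65],[0.01,0,0,0,-4,2,-0.65]]'
python3 arc.py 57.6
```

```text
time_s: 5.45
ee_pos: [0.611, 0.0461, 0.0491]
tool_rot: [0.877, 0.48, 0.002, -0.004]
contact_force: [3.6, -2.7, 3.6]
width: 0.0164
r 0.0629 ang 55.6 yaw+90 57.4 z 0.0491 tilt [-0.001  0.01 ] [ 3.6 -2.7  3.6] w 0.0164
t5.45 pos [0.611  0.0461 0.0491] yaw -32.6 q6 0.49 F [ 3.6 -2.7  3.6] w 0.0164 | shift mm [-2.9 -2.2  3.1] turn [-0.006 -0.008 -0.003]
```

```bash

python3 -m crank '[[0,-0.005,-0.05,-1.5,-5.5,1.5,-0.65],[0.005,0,-0.06,-1,-5.5,1.2,-0.65],[0.005,0,-0.06,-0.8,-5.5,1,-0.65],[0.007,0,-0.06,-0.8,-5.5,1,-0.65],[0.007,0,-0.06,-0.8,-5.5,1,-0.65],[0.007,0,-0.06,-0.8,-5.5,1,-0.65]]'
python3 arc.py 80
```

```text
time_s: 6.05
ee_pos: [0.5892, 0.0557, 0.0492]
tool_rot: [0.777, 0.629, 0.003, -0.009]
contact_force: [3.8, -0.4, 2.2]
width: 0.0167
r 0.0630 ang 77.3 yaw+90 78.0 z 0.0492 tilt [-0.007  0.018] [ 3.8 -0.4  2.2] w 0.0167
t6.05 pos [0.5892 0.0557 0.0492] yaw -12.0 q6 0.14 F [ 3.8 -0.4  2.2] w 0.0167 | shift mm [-3.1 -2.8  3.2] turn [-0.01  -0.016 -0.035]
```

```bash

python3 -m crank '[[-0.005,-0.01,-0.06,-2,-5.5,2,-0.65],[0.004,-0.005,-0.06,-1.3,-5.5,2,-0.65],[0.004,-0.003,-0.06,-1,-5.5,1,-0.65],[0.004,-0.003,-0.06,-1,-5.5,1,-0.65],[0.004,-0.003,-0.06,-1,-5.5,1,-0.65],[0.004,-0.003,-0.06,-1,-5.5,1,-0.65],[0.004,-0.003,-0.06,-1,-5.5,1,-0.65],[0.004,-0.003,-0.06,-1,-5.5,1,-0.65],[0.004,-0.003,-0.06,-1,-5.5,1,-0.65],[0.004,-0.003,-0.06,-1,-5.5,1,-0.65]]'
python3 arc.py 120
```

```text
time_s: 7.05
ee_pos: [0.5529, 0.052, 0.0487]
tool_rot: [0.55, 0.835, -0.001, 0.006]
contact_force: [3.5, 2.5, 3.3]
width: 0.0162
r 0.0621 ang 111.3 yaw+90 113.3 z 0.0487 tilt [ 0.009 -0.008] [3.5 2.5 3.3] w 0.0162
t7.05 pos [0.5529 0.052  0.0487] yaw 23.3 q6 -0.46 F [3.5 2.5 3.3] w 0.0162 | shift mm [-2.4 -9.2  2.6] turn [ 0.004  0.011 -0.117]
```

```bash

python3 -m crank '[[0.004,0.008,-0.055,-2,-5.5,2,-0.65],[0.004,0,-0.06,-1,-5.5,2,-0.65],[0.004,0,-0.06,-1,-5.5,1,-0.65],[0.004,0,-0.06,-1,-5.5,1,-0.65],[0.004,0,-0.06,-1,-5.5,1,-0.65],[0.004,0,-0.06,-1,-5.5,1,-0.65],[0.004,0,-0.06,-1,-5.5,1,-0.65],[0.004,0,-0.06,-1,-5.5,1,-0.65],[0.004,0,-0.06,-1,-5.5,1,-0.65],[0.004,0,-0.06,-1,-5.5,1,-0.65]]'
python3 arc.py 153.3
```

```text
time_s: 8.05
ee_pos: [0.5295, 0.0328, 0.0476]
tool_rot: [0.275, 0.962, 0.008, 0.002]
contact_force: [2.2, 6.1, 6.0]
width: 0.0166
r 0.0600 ang 139.9 yaw+90 148.1 z 0.0476 tilt [0.008 0.015] [2.2 6.1 6. ] w 0.0166
t8.05 pos [0.5295 0.0328 0.0476] yaw 58.1 q6 -1.14 F [2.2 6.1 6. ] w 0.0166 | shift mm [  0.4 -14.    1.3] turn [ 0.017 -0.001 -0.09 ]
```

```bash

python3 -m crank '[[0.012,0,-0.04,-0.3,-6,1.3,-0.65],[0.006,0,-0.03,-0.3,-6,1,-0.65],[0.006,0,-0.02,-0.3,-4,1,-0.65],[0,0,0,0,0,0,-1],[0,0,0,0,0,0,-1],[0,0,0,0,0,0,-1]]'
python3 arc.py 153.3
```

```text
time_s: 8.65
ee_pos: [0.5239, 0.0277, 0.0472]
tool_rot: [0.231, 0.973, 0.005, -0.0]
contact_force: [3.2, 0.0, 2.1]
width: 0.0114
r 0.0615 ang 146.9 yaw+90 153.2 z 0.0472 tilt [0.002 0.01 ] [3.2 0.  2.1] w 0.0114
t8.65 pos [0.5239 0.0277 0.0472] yaw 63.2 q6 -1.23 F [3.2 0.  2.1] w 0.0114 | shift mm [-1.1 -6.8  1.1] turn [ 0.009 -0.003 -0.001]
```

```bash

python3 -m crank '[[0.006,0,0,-0.3,-5,1,-1],[0.003,0,0,-0.3,-3,0.5,-1],[0.003,0,0,-0.3,-2,0,-1],[0,0,0,0,0,0,-1]]'
python3 arc.py 153.3;python3 - <<'E'
from h import *
c=grab('top');s=grab('side')
f=lambda c,x,y,w,h:cv2.convertScaleAbs(cv2.resize(c['frame'][y:y+h,x:x+w,::-1],(400,400),interpolation=cv2.INTER_CUBIC),alpha=1.6)
cv2.imwrite('pics/b.png',np.hstack([f(c,235,150,100,100),f(s,225,150,100,100)]))
E
```

```text
time_s: 9.05
ee_pos: [0.5224, 0.0251, 0.0472]
tool_rot: [0.233, 0.973, 0.006, -0.001]
contact_force: [1.4, -1.6, 2.4]
width: 0.0115
r 0.0614 ang 149.7 yaw+90 153.1 z 0.0472 tilt [0.001 0.012] [ 1.4 -1.6  2.4] w 0.0115
t9.05 pos [0.5224 0.0251 0.0472] yaw 63.1 q6 -1.23 F [ 1.4 -1.6  2.4] w 0.0115 | shift mm [-1.3 -3.8  1.1] turn [ 0.011 -0.004 -0.004]
```

View pics/b.png

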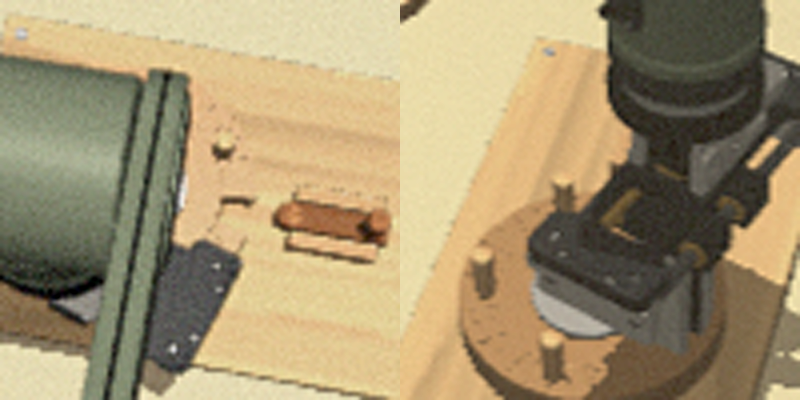

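The notch is at about (235,222) in the left crop, and the bolt line crosses there at about y=207. It needs a few more degrees counter-clockwise.

```bash

python3 -m crank '[[0.008,0,0,-1,-4.5,1,-1],[0.004,0,0,-0.8,-4,0.5,-1],[0.003,0,0,-0.3,-2.5,0,-1],[0,0,0,0,0,0,-1]]'
python3 arc.py 153.3;
```

```text
time_s: 9.55
ee_pos: [0.521, 0.0234, 0.0472]
tool_rot: [0.234, 0.972, 0.008, -0.003]
contact_force: [2.8, -1.9, 0.9]
width: 0.0112
r 0.0617 ang 151.8 yaw+90 152.9 z 0.0472 tilt [-0.002  0.016] [ 2.8 -1.9  0.9] w 0.0112
t9.55 pos [0.521  0.0234 0.0472] yaw 62.9 q6 -1.24 F [ 2.8 -1.9  0.9] w 0.0112 | shift mm [-1.7 -1.7  1.2] turn [ 0.014 -0.009 -0.007]
```

```bash

python3 -m crank '[[0.014,-0.005,0,-1,-4,1,-1],[0.004,0,0,-0.5,-2.5,0.5,-1],[0,0,0,0,0,0,-1]]'
python3 arc.py 153.3;
```

```text
time_s: 9.85
ee_pos: [0.5208, 0.0228, 0.0472]
tool_rot: [0.236, 0.972, 0.004, -0.002]
contact_force: [2.9, 0.3, -0.6]
width: 0.011
r 0.0617 ang 152.4 yaw+90 152.7 z 0.0472 tilt [-0.002  0.009] [ 2.9  0.3 -0.6] w 0.0110
t9.85 pos [0.5208 0.0228 0.0472] yaw 62.7 q6 -1.23 F [ 2.9  0.3 -0.6] w 0.0110 | shift mm [-1.7 -1.   1.2] turn [ 0.007 -0.006 -0.01 ]
```

```bash

python3 -m crank '[[0,0,0,0,0,0,-0.4],[0,0,0,0,0,0,-0.4],[0,0,0,0,0,0,-0.4],[0,0,0,0,0,-15,-0.4],[0,0,0,0,0,-25,-0.4],[0,0,0,0,0,-25,-0.4],[0,0,0.1,0,0,-25,-0.6],[0,0,0.14,-30,0,-10,-1],[0,0,0.14,-30,0,0,-1],[0,0,0.14,-20,0,0,-1],[0,0,0.14,0,0,0,-1],[0,0,0.14,0,0,0,-1]]'
cat > jig.py <<'E'
import sys
from go import *
a=np.radians(-8.7);X,Y,z=map(float,sys.argv[1:4])
J=np.array([[np.cos(a),-np.sin(a)],[np.sin(a),np.cos(a)]]);C=np.array([.5754,-.0058]);p=C+J@[X,Y]
st=status.state();print('jig',(J.T@(st['ee_pos'][:2]-C)).round(4),'F jig',(J.T@st['contact_force'][:2]).round(1));rem(*p,z,-8.7)
E
python3 jig.py 0 -.185 .13
python3 - <<'E'
from h import *
c=grab('top');s=grab('side')
import pickle;pickle.dump((c,s),open('f1.pkl','wb'))
f=lambda c,x,y,w,h:cv2.convertScaleAbs(cv2.resize(c['frame'][y:y+h,x:x+w,::-1],(400,400),interpolation=cv2.INTER_CUBIC),alpha=1.6)
cv2.imwrite('pics/c.png',np.hstack([f(c,235,150,100,100),f(s,225,160,100,100)]))
E
```

```text
time_s: 11.05
ee_pos: [0.5701, -0.0358, 0.1397]
tool_rot: [0.611, 0.792, -0.008, -0.016]
contact_force: [0.0, 0.5, -0.7]
width: 0.0002
jig [-0.0007 -0.0304] F jig [-0.   0.5]
t11.05 pos [ 0.5701 -0.0358  0.1397] yaw 14.7 q6 -0.47 F [ 0.   0.5 -0.7] w 0.0002 | shift mm [-142.3  -60.4    9.5] turn [-0.035 -0.008  0.408]
```

View pics/c.png

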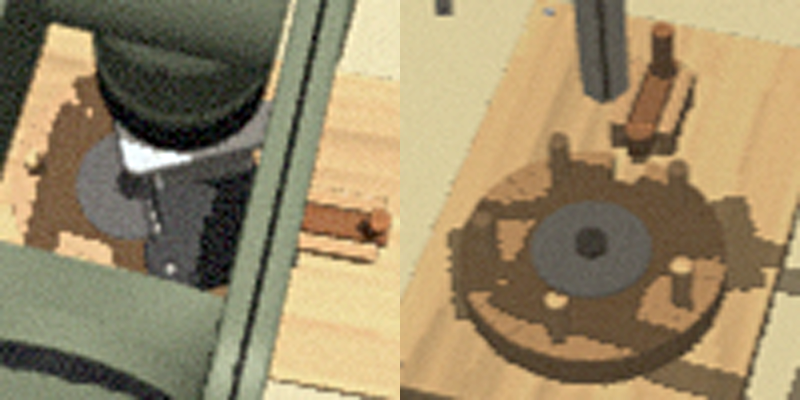

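In the right crop the notch is just in front of the bolt at about (635,160). The peg tops are at (559,141), (677,169), (682,264), (556,301) and (483,217). I'll check the angle and carry on to the bolt.

```bash
python3 - <<'E'
from h import *
import pickle
c,s=pickle.load(open('f1.pkl','rb'))
q=(np.array([(159,141),(277,169),(282,264),(156,301),(83,217)])-1.5)/4+[225,160]
X=ray(s,q,.07)[:,:2];m=X.mean(0);d=X-m
a=np.degrees(np.arctan2(d[:,1],d[:,0]))+8.7;print(m,np.linalg.norm(d,axis=1),a%360, 'phase mod72 (want 18)',a%72)
E
python3 -m crank '[[-0.015,0,0.1,-25,-10,0,-1],[0,0,0.1,-25,-10,0,-1],[-0.01,0,0.1,-25,-10,0,-1],[0,0,0.1,-25,-4,0,-1],[0,0,0,-25,0,0,-1],[0,0,0,-25,0,0,-1],[0,0,0,0,0,0,-1]]'
python3 jig.py 0 -.185 .13
```

```text
[ 0.57479842 -0.00606492] [0.0594406  0.05865866 0.05935351 0.06066041 0.05943687] [304.49601051 231.90524185 161.56154143  88.56656097  15.35484511] phase mod72 (want 18) [16.49601051 15.90524185 17.56154143 16.56656097 15.35484511]
time_s: 11.85
ee_pos: [0.5349, -0.1918, 0.1352]
tool_rot: [0.75, 0.661, -0.003, -0.011]
contact_force: [-1.5, 0.5, 0.7]
width: 0.0003
jig [-0.0119 -0.19  ] F jig [-1.6  0.2]
t11.85 pos [ 0.5349 -0.1918  0.1352] yaw -7.2 q6 -0.37 F [-1.5  0.5  0.7] w 0.0003 | shift mm [ 4.6 12.1  5. ] turn [-0.022 -0.009  0.026]
```

The disc is about 1.6° short of aligned. That is within the notch's clearance, and the rounded nose will centre it. Next I'll line up behind the knob.

```bash

python3 -m crank '[[-0.022,-0.009,0.026,4,12,4,-1],[0,0,0,0,0,4,-1],[0,0,0,0,0,0,-1],[0,0,0,0,0,0,-1]]'
python3 jig.py 0 -.185 .047
python3 - <<'E'
from h import *
c=grab('top')
cv2.imwrite('pics/d.png',cv2.convertScaleAbs(cv2.resize(c['frame'][150:250,230:350,::-1],(720,600),interpolation=cv2.INTER_CUBIC),alpha=1.5))
E
```

```text
time_s: 12.25
ee_pos: [0.5451, -0.1872, 0.1254]
tool_rot: [0.757, 0.654, -0.0, -0.003]
contact_force: [-0.4, -0.2, 0.5]
width: 0.0004
jig [-0.0025 -0.1839] F jig [-0.4 -0.3]
t12.25 pos [ 0.5451 -0.1872  0.1254] yaw -8.3 q6 -0.34 F [-0.4 -0.2  0.5] w 0.0004 | shift mm [-1.4  2.9 78.3] turn [-0.004 -0.003  0.006]
```

View pics/d.png

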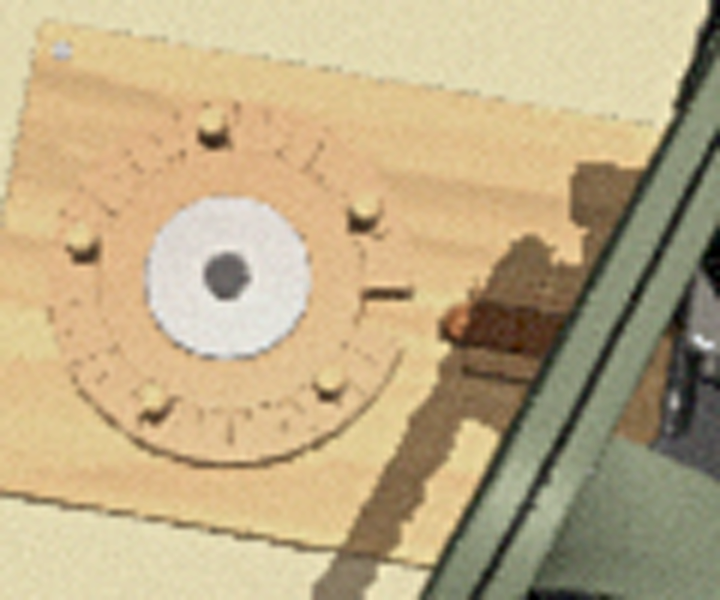

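The notch mouth spans about y 294–345 at x≈405. The bolt's 39 px width projects to about 299–339 there, so it fits. Descend behind the knob.

```bash
python3 - <<'E'
from h import *
c=grab('top')
q=(np.array([(213,122),(366,208),(331,378),(155,396),(83,240)])-2.5)/6+[230,150]
X=ray(c,q,.07)[:,:2];m=X.mean(0);d=X-m
a=np.degrees(np.arctan2(d[:,1],d[:,0]))+8.7;print(m,a%72,(a%72).mean())
E
python3 -m crank '[[0,0,0.006,-1,2.5,8,-1],[0,0,0,0,0,14,-1],[0,0,0,0,0,14,-1],[0,0,0,0,0,14,-1],[0,0,0,0,0,12,-1],[0,0,0,0,0,8,-1],[0,0,0,0,0,4,-1],[0,0,0,0,0,0,-1]]'
python3 jig.py 0 -.175 .047
```

```text
[ 0.5744317  -0.00807054] [16.61943754 16.16722342 16.33957135 16.29266445 16.95820465] 16.475420283171154
time_s: 13.15
ee_pos: [0.5456, -0.1874, 0.0428]
tool_rot: [0.759, 0.652, -0.001, -0.004]
contact_force: [-0.3, -0.4, -0.4]
width: 0.0002
jig [-0.002 -0.184] F jig [-0.2 -0.4]
t13.15 pos [ 0.5456 -0.1874  0.0428] yaw -8.7 q6 -0.33 F [-0.3 -0.4 -0.4] w 0.0002 | shift mm [ 9.   1.9 -4.2] turn [-0.008 -0.004  0.001]
```

```bash

python3 -m crank '[[-0.008,-0.004,0,4,1.5,-3,-1],[0,0,0,4,0.5,0,-1],[0,0,0,4,0,0,-1],[0,0,0,4,0,0,-1],[0,0,0,4,0,0,-1],[0,0,0,4,0,0,-1],[0,0,0,4,0,0,-1],[0,0,0,4,0,0,-1]]'
python3 jig.py 0 -.131 .047
python3 -m crank '[[0,0,0,4,0,0,-1],[0,0,0,4,0,0,-1],[0,0,0,4,0,0,-1]]'
python3 jig.py 0 -.131 .047
```

```text
time_s: 13.95
ee_pos: [0.5547, -0.1557, 0.0486]
tool_rot: [0.758, 0.652, 0.0, 0.003]
contact_force: [-1.5, -1.7, -1.1]
width: 0.0008
jig [ 0.0022 -0.1513] F jig [-1.2 -1.9]
t13.95 pos [ 0.5547 -0.1557  0.0486] yaw -8.6 q6 -0.27 F [-1.5 -1.7 -1.1] w 0.0008 | shift mm [20.3 -2.2  1.5] turn [0.005 0.004 0.001]
time_s: 14.25
ee_pos: [0.5567, -0.1431, 0.0486]
tool_rot: [0.758, 0.652, -0.0, 0.004]
contact_force: [-0.7, -0.7, -0.7]
width: 0.0006
jig [ 0.0023 -0.1385] F jig [-0.6 -0.8]
t14.25 pos [ 0.5567 -0.1431  0.0486] yaw -8.6 q6 -0.25 F [-0.7 -0.7 -0.7] w 0.0006 | shift mm [ 7.5 -2.3  1.5] turn [0.005 0.005 0.001]
```

```bash

python3 -m crank '[[0,0,0,3,0,0,-1],[0,0,0,2,0,0,-1]]'; python3 jig.py 0 -.131 .047
python3 -m crank '[[0,0,0,2,0,0,-1],[0,0,0,2,0,0,-1]]'; python3 jig.py 0 -.131 .047
```

```text
time_s: 14.45
ee_pos: [0.5574, -0.1379, 0.0486]
tool_rot: [0.758, 0.652, -0.001, 0.004]
contact_force: [-0.8, -3.4, -0.2]
width: 0.0004
jig [ 0.0022 -0.1333] F jig [-0.3 -3.5]
t14.45 pos [ 0.5574 -0.1379  0.0486] yaw -8.6 q6 -0.24 F [-0.8 -3.4 -0.2] w 0.0004 | shift mm [ 2.3 -2.2  1.6] turn [0.005 0.006 0.002]
time_s: 14.65
ee_pos: [0.558, -0.1347, 0.0486]
tool_rot: [0.758, 0.652, -0.001, 0.005]
contact_force: [-1.4, -4.6, -0.8]
width: 0.0003
jig [ 0.0023 -0.13  ] F jig [-0.6 -4.8]
t14.65 pos [ 0.558  -0.1347  0.0486] yaw -8.6 q6 -0.23 F [-1.4 -4.6 -0.8] w 0.0003 | shift mm [-0.9 -2.3  1.6] turn [0.005 0.008 0.002]
```

```bash

for i in 1 ; do python3 -m crank '[[0,0,0,2,0,0,-1],[0,0,0,2,0,0,-1]]' >/dev/null; python3 jig.py 0 -.125 .047; python3 -m crank '[[0,0,0,2,0,0,-1],[0,0,0,2,0,0,-1]]'>/dev/null; python3 jig.py 0 -.125 .047; done
```

```text
jig [ 0.0023 -0.1283] F jig [ -0.7 -10. ]
t14.85 pos [ 0.5583 -0.133   0.0487] yaw -8.6 q6 -0.22 F [-2.2 -9.7 -0.5] w 0.0006 | shift mm [ 3.3 -2.3  1.7] turn [0.005 0.012 0.002]
jig [ 0.0023 -0.1284] F jig [-1.2 -9.2]
t15.05 pos [ 0.5582 -0.1331  0.0488] yaw -8.5 q6 -0.22 F [-2.6 -8.9 -1.5] w 0.0007 | shift mm [ 3.5 -2.3  1.7] turn [0.005 0.02  0.003]
```

It has stopped at about 9–10 N. Press a little harder and hold.

```bash

python3 -m crank '[[0,0.005,0,2.4,0,0,-1],[0,0.005,0,2.5,0,0,-1]]' >/dev/null; python3 jig.py 0 -.125 .047; python3 -m crank '[[0,0.005,0,2.6,0,0,-1],[0,0.005,0,2.6,0,0,-1]]'>/dev/null; python3 jig.py 0 -.125 .047;
```

```text
jig [ 0.0023 -0.1284] F jig [ -0.4 -10.2]
t15.25 pos [ 0.5583 -0.133   0.0488] yaw -8.5 q6 -0.22 F [ -2.  -10.1  -1. ] w 0.0006 | shift mm [ 3.4 -2.3  1.7] turn [0.005 0.019 0.004]
jig [ 0.0023 -0.1283] F jig [ -0.4 -10.9]
t15.45 pos [ 0.5583 -0.133   0.0488] yaw -8.4 q6 -0.22 F [ -2.  -10.7  -2. ] w 0.0006 | shift mm [ 3.4 -2.3  1.7] turn [0.005 0.017 0.005]
```

```bash

python3 -m crank '[[0,0.005,0,2.9,0,0,-1],[0,0.005,0,2.9,0,0,-1],[0,0.005,0,2.9,0,0,-1]]' >/dev/null; python3 jig.py 0 -.125 .047; python3 -m crank '[[0,0.005,0,2.9,0,0,-1],[0,0.005,0,2.9,0,0,-1],[0,0.005,0,2.9,0,0,-1],[0,0.005,0,2.9,0,0,-1]]'>/dev/null; python3 jig.py 0 -.125 .047;python3 -m crank '[[0,0.005,0,2.9,0,0,-1],[0,0.005,0,2.9,0,0,-1],[0,0.005,0,2.9,0,0,-1]]' >/dev/null; python3 jig.py 0 -.125 .047
python3 - <<'E'
from h import *
s=grab('side')
cv2.imwrite('pics/e.png',cv2.convertScaleAbs(cv2.resize(s['frame'][150:270,215:335,::-1],(600,600),interpolation=cv2.INTER_CUBIC),alpha=1.5))
E
```

```text
jig [ 0.0023 -0.1283] F jig [ -0.5 -10.5]
t15.75 pos [ 0.5583 -0.133   0.0488] yaw -8.4 q6 -0.22 F [ -2.1 -10.3  -1.3] w 0.0004 | shift mm [ 3.3 -2.3  1.7] turn [0.005 0.017 0.006]
jig [ 0.0023 -0.1283] F jig [ -1.6 -10.3]
t16.15 pos [ 0.5583 -0.133   0.0488] yaw -8.3 q6 -0.22 F [ -3.1 -10.   -1.9] w 0.0003 | shift mm [ 3.3 -2.3  1.7] turn [0.004 0.016 0.007]
jig [ 0.0023 -0.1283] F jig [ -0.8 -11.1]
t16.45 pos [ 0.5583 -0.133   0.0488] yaw -8.2 q6 -0.22 F [ -2.5 -10.8  -1.5] w 0.0007 | shift mm [ 3.3 -2.3  1.7] turn [0.004 0.016 0.008]
```

View pics/e.png

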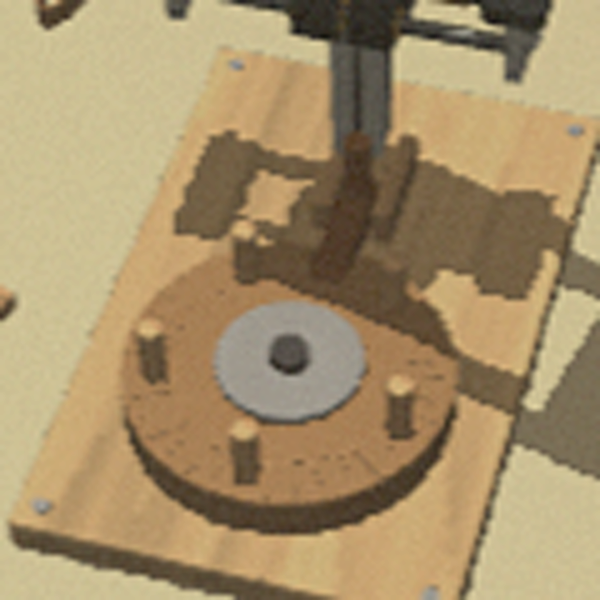

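The nose (about (330,275)) is well inside the rim. The wrist feels about 10.7 N, and bolt friction takes about 1.5 N of that. I'll raise it slightly and hold.

```bash

python3 -m crank '[[0,0.005,0,3.4,0,0,-1],[0,0.005,0,3.7,0,0,-1],[0,0.005,0,3.7,0,0,-1]]' >/dev/null; python3 jig.py 0 -.125 .047; python3 -m crank '[[0,0.005,0,3.8,0,0,-1],[0,0.005,0,3.8,0,0,-1],[0,0.005,0,3.8,0,0,-1],[0,0.005,0,3.8,0,0,-1]]'>/dev/null; python3 jig.py 0 -.125 .047;python3 -m crank '[[0,0.005,0,3.8,0,0,-1],[0,0.005,0,3.8,0,0,-1],[0,0.005,0,3.8,0,0,-1],[0,0.005,0,3.8,0,0,-1]]' >/dev/null; python3 jig.py 0 -.125 .047
```

```text
jig [ 0.0023 -0.1282] F jig [ -0.8 -12.4]
t16.80 pos [ 0.5583 -0.1329  0.0488] yaw -8.1 q6 -0.22 F [ -2.7 -12.1  -2.8] w 0.0003 | shift mm [ 3.3 -2.3  1.8] turn [0.004 0.019 0.01 ]
jig [ 0.0023 -0.1283] F jig [ -0.4 -11.8]
t17.20 pos [ 0.5583 -0.133   0.0489] yaw -8.0 q6 -0.22 F [ -2.2 -11.6  -2.1] w 0.0002 | shift mm [ 3.4 -2.3  1.8] turn [0.003 0.025 0.012]
jig [ 0.0023 -0.1284] F jig [ -0.2 -13.1]
t17.60 pos [ 0.5583 -0.133   0.049 ] yaw -7.9 q6 -0.21 F [ -2.2 -12.9  -1.4] w 0.0005 | shift mm [ 3.4 -2.3  1.8] turn [0.003 0.031 0.013]
```

Held at about 12.5 N at the wrist (about 11 N at the notch) for 0.8 s. Now back off, rise, retreat and check.

```bash

python3 -m crank '[[0,0,0,0,0,0,-1],[0,0,0,-6,0,0,-1],[0,0,0,-12,0,0,-1],[0,0,0,-14,0,0,-1],[0,0,0,0,0,-20,-1],[0,0,0,0,0,-30,-1],[0,0,0,0,0,-30,-1],[0,0,0,-20,10,-20,-1],[0,0,0,-40,15,0,-1],[0,0,0,-40,20,0,-1],[0,0,0,-40,20,0,-1],[0,0,0,-40,20,0,-1],[0,0,0,-40,20,0,-1],[0,0,0,0,0,0,-1]]'
python3 - <<'E'
from h import *
import pickle
s=grab('side');c=grab('top');pickle.dump((c,s),open('f2.pkl','wb'))
f=lambda c,x,y,w,h:cv2.convertScaleAbs(cv2.resize(c['frame'][y:y+h,x:x+w,::-1],(400,400),interpolation=cv2.INTER_CUBIC),alpha=1.5)
cv2.imwrite('pics/g.png',np.hstack([f(c,270,165,70,70),f(s,240,165,70,70)]))
c0,s0=pickle.load(open('f0.pkl','rb'))
for a,b,L in((c['frame'],c0['frame'],dict(bottle=(105,225,45,40),stick=(112,145,35,35),phone=(410,170,45,72))),):
  for k,(x,y,w,h) in L.items(): print(k,np.abs(a[y:y+h,x:x+w].astype(int)-b[y:y+h,x:x+w]).mean())
E
```

```text
time_s: 19.0
ee_pos: [0.6271, -0.4081, 0.1586]
tool_rot: [0.755, 0.656, -0.006, 0.009]
contact_force: [-0.1, 0.1, -0.1]
width: 0.0004
bottle 15.800185185185185
stick 16.237006802721087
phone 37.0343621399177
```

View pics/g.png

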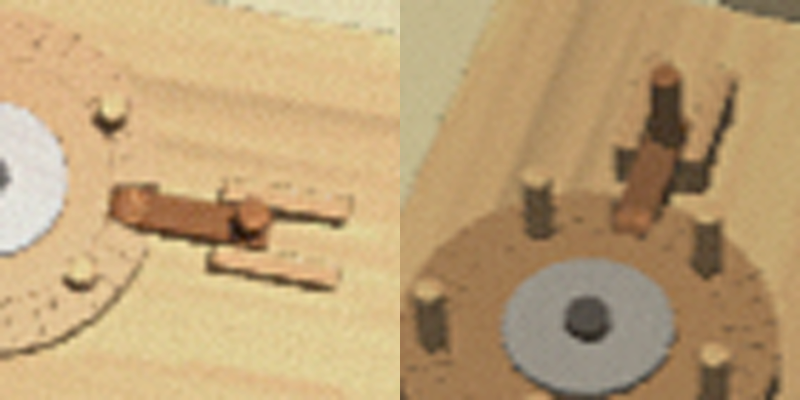

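The bolt's nose (about (125,203) left, (630,222) right) sits at the notch floor. One numeric check on the knob, and on the bystanders by edge position.

```bash
python3 - <<'E'
from h import *
import pickle
c,s=pickle.load(open('f2.pkl','rb'));c0,s0=pickle.load(open('f0.pkl','rb'))
k=70/400;a=np.radians(-8.7);J=np.array([[np.cos(a),-np.sin(a)],[np.sin(a),np.cos(a)]])
for X in(ray(c,[(270+252*k,165+215*k)],.072),ray(s,[(240+265*k,165+74*k)],.072)): print('knob jig (want 0,-.115)',J.T@(X[0,:2]-[.5754,-.0058]))
g=lambda f:cv2.cvtColor(f,cv2.COLOR_RGB2GRAY)
for n,A,B,(x,y,w,h) in(('bottle',c,c0,(105,225,45,40)),('stick',c,c0,(112,145,35,35)),('bottle s',s,s0,(300,335,42,55)),('stick s',s,s0,(190,338,32,45)),('phone s',s,s0,(262,102,68,28))):
    r=cv2.matchTemplate(g(A['frame'])[y-5:y+h+5,x-5:x+w+5],g(B['frame'])[y:y+h,x:x+w],cv2.TM_CCOEFF_NORMED);_,v,_,l=cv2.minMaxLoc(r);print(n,'shift px',l[0]-5,l[1]-5,round(v,2))
E
```

```text
knob jig (want 0,-.115) [-0.00177307 -0.11345894]
knob jig (want 0,-.115) [-0.00123758 -0.11184604]
bottle shift px 0 0 0.99
stick shift px 0 0 0.99
bottle s shift px 0 0 1.0
stick s shift px 0 0 1.0
phone s shift px 0 0 0.81
```

```bash
python3 -c "
from rig import order;print(order.finish_job())"
```

```text
the job is handed in; nothing more can be done
None
```

The bolt is home in the notch and the job is handed in, at about 19 s of the 67 s allowed. No verdict was reported.

- **Turning the disc:** I turned it about 125° counter-clockwise by one peg held between the jaws. It stopped about 1.5° short of exact alignment, within the notch's clearance.
- **Pressing home:** I pushed the bolt by its knob until it stopped. The wrist read about 9–11 N for about 1.6 s, then 12–13 N for about 0.8 s. Allowing for about 1.5 N of bolt friction, that is about 8–10 N and then about 11 N at the notch. The highest reading was about 13 N, taken every few rows rather than continuously.
- **Last checks:** Both views show the nose at the notch floor. The knob measures 112–113 mm from the disc's centre against a nominal 115 mm, which is 2–3 mm off in the home direction and about what the 2 mm calibration would explain.
- **Bystanders:** The bottle, glue stick and phone show no shift in the images. The phone's match is weaker (0.81), probably because the arm or its shadow was over it. The gripper is clear and touching nothing.

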